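# Stand the tipped pump bottle up and snap its overcap on

### The arm

A 7-joint arm with a two-finger parallel gripper is mounted at the origin on the work surface. World frame = base frame: x ahead of the robot, y to its left, z up, the work surface at z = 0. Lengths are in m, angles in rad, forces in N, time in s.
With the tool pointing down it reaches from about 0.4 to 0.85 m from the base axis. Payload 10.4 kg.
Tool frame: the origin (TCP) lies on the centre line of the jaws, within the pads' length; the fingertips stand 17 mm ahead of it and the grasp point (between the pads) lies 2 mm behind it; z points along the fingers, y is the line along which they close (so a half turn about z gives the same grasp; the last joint's range is limited). The gripper opens to 85 mm and grips with 20 to 120 N. Pads are 22 mm wide; open, the fingers measure 114 mm over their backs; the gripper's body (76 mm by 85 mm) begins 54 mm behind the grasp point. The pads swing forward as they close: fully open they stand 13 mm farther back than shut.
Start: joints at [-1.279, 0.332, -0.065, 1.46, 0.022, 1.35, -0.088], TCP at [0.194, 0.594, 0.248] pointing down, gripper open.
Joint ranges: [-2.6, 2.6], [-0.5, 2.12], [-1.47, 1.34], [0.16, 2.42], [-1.27, 4.41], [0.06, 2.06], [-2.6, 2.6]. Speed limits (rad/s): [2.22, 2.22, 2.79, 2.79, 3.14, 3.14, 3.14].

### API

Orientations are given as a unit quaternion [x, y, z, w].
In Python, from workcell import get_obs, optics, job gives the robot as it stands. The module is installed in compiled form; this text tells all that it offers.
- The arm moves only by the tool send_rows, never from a script. Its argument "plan" is a list that holds one entry, the list of rows, each a list of 7 numbers: the turn, a rotation vector about the tool's x, y, z in units of 1.5 rad (1.0 is 1.5 rad), then the shift along the tool's x, y, z in units of 20 cm (1.0 is 20 cm), then the opening, from 0 (shut) to 1 (fully open). A call has 1 to 20 rows; each row shifts and turns the commanded pose from where the row before left it, along the tool's axes as they then stand; what a row does not reach is not made up. A row lasts 1/12 s, in which the tool goes at most 41.7 mm and 7.16 degrees, less where a joint would pass 70% of its speed; a pose out of reach is approached as far as the arm can. A call with a number of a shift or a turn outside -1 to 1 is refused whole. A call with a gripper value outside its range is refused whole. The fingers move at their own pace and stop on an object; "squeeze" is the grip in N (left out, the last holds). Time passes only in rows, so rows that do not move let the fingers close. It gives the time, the measured TCP pose, the force, the opening and the grip force at its end, in the units of the state.
- get_obs(): the state, without advancing time (a new reading comes with each control period).
- optics.camera(name): name is "side" or "top" or "wrist"; returns the picture (400x640x3 uint8, red, green, blue); there is no depth.
- optics.get_calibration(name): a dict with "intrinsics" (3x3 intrinsics, pixels), "world_from_camera" (4x4, takes a point from camera to world coordinates); the wrist camera has in their place "T_tool_cam" (4x4, takes a point from camera to tool coordinates, whose origin is the TCP and whose axes are the flange's). Camera axes: x right, y up, looking along -z (the intrinsics and any distortion apply to the point x, -y, -z); pixel columns grow to the right and rows downward; lengths in m; the calibration is good to about 2 mm. A picture is of the moment at which its call begins: read the wrist's pose just before it. get_calibration takes no time and is no camera call.
- job.hand_in(): hands the job in; it is judged then, once.
The state is a dict: "clock": time; "joint_pos": joint angles; "joint_velocities": joint speeds; "tau": joint torques, N m; "position": TCP position; "ee_rot": TCP orientation; "ft_force": force on the tool from outside, world axes, zero at the start; "torque": the same for the moment, N m; "grip_width": opening from 0.0 (shut) to 1.0 (fully open); "grasp_force": force on a finger pad.
Only numpy, scipy, OpenCV 4.12 (cv2) and the standard library are available. Lean on these libraries where they do the work, as an engineer would, in place of code of your own. Each camera call takes 0.05 s, during which the arm holds its last target. There are 200 camera calls.

### The job

One pump bottle has tipped over in the middle lane of the tray: stand it upright in that lane and let go of it. Then take the loose green overcap and press it straight down over the pump head until it snaps fully home on the bottle's shoulder, and finish while still pressing down firmly on the cap. Leave the two finished bottles in the other lanes, the amber bottle and the red-lidded jar where they stand.

Things in the scene. Friction and masses are not known exactly. Their poses are not given: they have to be found in the camera images.
- tray: Grey three-lane tray fixed to the counter, 260 (x) by 284 (y) mm; origin at the centre of its underside, x along the lanes, roughly to the robot's left, y across them towards the robot, z up. Lane floors are 4 mm above the counter; the lips and the two ribs between lanes, 4 mm thick, stand 10 mm above the counter. Lanes are 88 mm wide, centre lines at y = -92, 0 and +92 mm.
- bottle: White airless pump bottle, closed, about 0.11 kg, 122 mm tall; starts lying in the middle lane, head towards the tray's +x. Origin at the centre of its base, z along its axis from base to head. Body: cylinder 44 mm diameter, z = 0 to 88 mm, ending in a flat shoulder. Above it a narrower collar and the pump head (24 mm diameter, to z = 122 mm, its nozzle reaching 16.5 mm from the axis).
- bottle_bead (a point): Centre of the snap bead, on the bottle's axis 97 mm above its base (axes as the bottle's). The bead is a ring 35 mm in diameter round the 31 mm collar, which runs from the shoulder (88 mm) to 106 mm with its top edge chamfered.
- cap: Loose green overcap, a round cup 44 mm outside diameter, 42 mm tall, about 28 g, standing mouth down on the counter left or right of the tray. Origin at the centre of its rim (the mouth), z up towards its closed top; yaw does not matter. Mouth 39 mm inside diameter; four small sprung lugs just inside the rim close it to 32 mm.
- cap_top (a point): Centre of the cap's flat closed top, 42 mm above its rim. Pressed down on the upright bottle, the lugs meet the bead with the rim about 97 mm above the bottle's base; the push climbs to about 6-12 N and drops suddenly to nothing at about 93 mm, where the lugs pass; home, the rim sits on the shoulder (88 mm; cap top 130 mm above the base). Then keep pressing with 5 N or more; 10-15 N is good.
- near_bottle: Finished bottle of the same kind with its green cap on, standing in the lane nearest the robot (tray +y): 44 mm diameter, 130 mm tall, origin at the centre of its base. Leave it.
- far_bottle: The same, standing in the lane farthest from the robot (tray -y). Leave it.
- amber_bottle: Amber bottle with a white cap, 54 mm diameter, 115 mm tall, on the counter on the other side of the tray from the cap; origin at the centre of its base. Leave it.
- red_jar: White jar with a red lid, 64 mm diameter, 62 mm tall, on the counter to the left (+y) of the tray; origin at the centre of its base. Leave it.

How it is judged:
By the outcome, as a careful person would: the job done as asked, in the order asked, and still so for the second after the job is handed in, while the arm keeps its last pose, push and grip.
It also fails if it takes over 67 s, if anything falls off the work surface, if the arm or the gripper's body presses on something with over 40 N, if the wrist force passes 120 N, or if a joint passes its speed limit or range.

## Working session

There is one attempt and no reset: what is moved stays moved. The work goes in short steps, Python scripts to look and compute and a tool call to move; the robot and the scene stay as the last step left them, time stands still between calls to the robot, and variables do not carry over. Pictures are saved under pics/ and viewed, at most 10 in all, crops included, and the job is handed in when it is done.

Besides the shell and the picture viewer there is one more tool, called after ">>>" by a JSON object that holds its "name" and its "arguments", one argument or row to a line. send_rows: Moves the arm, as the interface text tells. Its arguments: {"type":"object","properties":{"plan":{"type":"array"},"squeeze":{"type":"number"}},"required":["plan"]}

```bash
mkdir -p pics
python3 - <<'E'
from workcell import get_obs, optics
import cv2,numpy as np
o=get_obs(); print({k:np.round(v,3) for k,v in o.items()})
for n in("side","top","wrist"):
    im=optics.camera(n); cv2.imwrite(f"pics/{n}0.png",im[:,:,::-1]); c=optics.get_calibration(n); print(n,{k:np.round(v,4).tolist() for k,v in c.items()})
E
```

```text
{'clock': np.float64(0.0), 'joint_pos': array([-1.279,  0.333, -0.065,  1.461,  0.022,  1.35 , -0.088]), 'joint_velocities': array([ 0.001, -0.001,  0.   ,  0.   ,  0.001, -0.001, -0.001]), 'tau': array([ 0.0000e+00, -6.2545e+01,  5.0000e-02, -3.9160e+01,  1.6000e-02,
        1.0000e-02,  0.0000e+00]), 'position': array([0.193, 0.594, 0.248]), 'ee_rot': array([ 0.157,  0.988, -0.001, -0.   ]), 'ft_force': array([ 0.431,  0.758, -0.56 ]), 'torque': array([0.004, 0.005, 0.011]), 'grasp_force': np.float64(0.0), 'grip_width': np.float64(1.002)}
side {'intrinsics': [[445.1995, 0.0, 315.053], [0.0, 445.1995, 193.4218], [0.0, 0.0, 1.0]], 'world_from_camera': [[0.7027, 0.5142, -0.4917, -0.0332], [-0.7114, 0.4966, -0.4973, -0.5827], [-0.0115, 0.6993, 0.7147, 0.8866], [0.0, 0.0, 0.0, 1.0]]}
top {'intrinsics': [[478.1681, 0.0, 326.3309], [0.0, 478.1681, 200.1547], [0.0, 0.0, 1.0]], 'world_from_camera': [[-0.001, 0.9805, -0.1967, 0.3151], [-0.9998, -0.0045, -0.0172, 0.0011], [-0.0177, 0.1967, 0.9803, 1.1909], [0.0, 0.0, 0.0, 1.0]]}
wrist {'intrinsics': [[324.618, 0.0, 315.149], [0.0, 324.618, 198.6328], [0.0, 0.0, 1.0]], 'T_tool_cam': [[0.0, 0.9446, 0.3283, 0.085], [1.0, 0.0003, -0.0009, 0.0006], [-0.001, 0.3283, -0.9446, -0.1248], [0.0, 0.0, 0.0, 1.0]]}
```

View pics/top0.png

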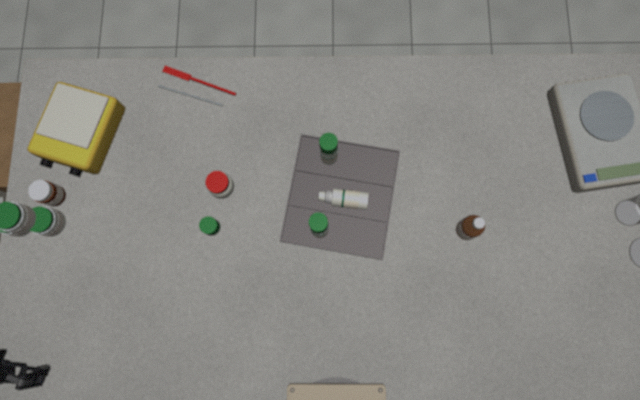

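View pics/side0.png

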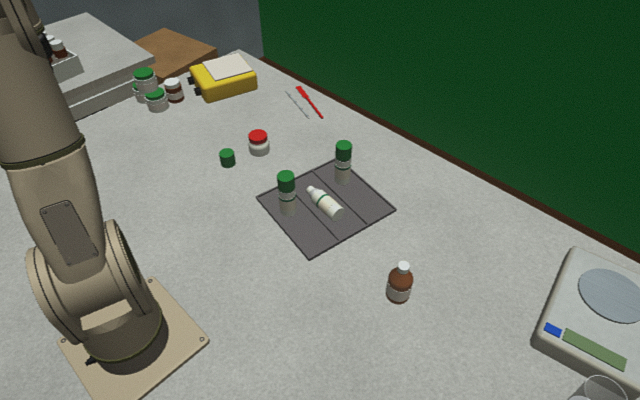

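The top view shows the tray with corners near (303,136), (399,151), (383,259), (281,242). The bottle lies in the middle lane with its head at (322,196) and base at about (368,199). The cap is at (209,226), the red jar at (219,183) and the amber bottle at (473,226). I'll enlarge this next.

Run:
```python
import cv2
im=cv2.imread("pics/top0.png"); cv2.imwrite("pics/t1.png",cv2.resize(im[130:265,195:405],None,fx=3.8,fy=3.8,interpolation=cv2.INTER_CUBIC))
```

```text
(no output)
```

View pics/t1.png

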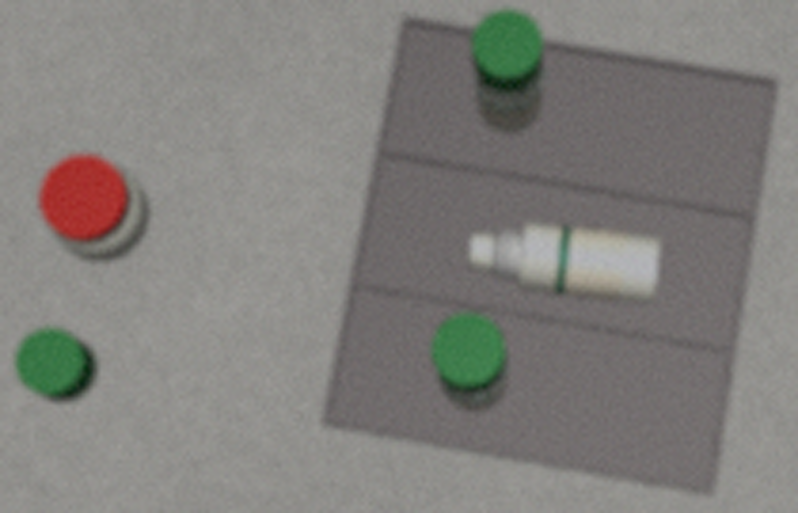

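The crop (3.8x, offset 195,130) shows these positions:
- tray corners at (405,17), (777,79), (714,493), (323,425)
- bottle pump tip at (470,249), shoulder centre at (523,255), base end at (659,267)
- cap top at (52,361)
- near cap top at (469,350), far cap top at (508,47)

```bash
cat > h.py <<'E'
import numpy as np
from workcell import get_obs, optics
from scipy.spatial.transform import Rotation as R
def ray(name,px,pose=None):
    c=optics.get_calibration(name);K=c["intrinsics"]
    if name=="wrist":
        T=np.eye(4);T[:3,:3]=R.from_quat(pose[1]).as_matrix();T[:3,3]=pose[0];T=T@c["T_tool_cam"]
    else: T=np.array(c["world_from_camera"])
    u=np.linalg.inv(K)@[px[0],px[1],1]
    return T[:3,3],T[:3,:3]@(u*[1,-1,-1])
def atz(name,px,z,pose=None):
    o,d=ray(name,px,pose);return o+d*(z-o[2])/d[2]
def proj(name,p,pose=None):
    c=optics.get_calibration(name);K=c["intrinsics"]
    if name=="wrist":
        T=np.eye(4);T[:3,:3]=R.from_quat(pose[1]).as_matrix();T[:3,3]=pose[0];T=T@c["T_tool_cam"]
    else: T=np.array(c["world_from_camera"])
    q=np.linalg.inv(T)@[*p,1];q=K@(q[:3]*[1,-1,-1]);return q[:2]/q[2]
E
python3 - <<'E'
from h import *
C=lambda x,y:(x/3.8+195-.37,y/3.8+130-.37)
P={k:atz("top",C(*p),z) for k,p,z in [("FL",(405,17),.01),("FR",(777,79),.01),("NR",(714,493),.01),("NL",(323,425),.01),("tip",(470,249),.026),("sh",(523,255),.026),("base",(659,267),.026),("cap",(52,361),.042),("near",(469,350),.134),("far",(508,47),.134),("jar",(85,198),.062)]}
for k,v in P.items():print(k,v.round(4))
c=sum(P[k] for k in("FL","FR","NR","NL"))/4;print("tray",c)
for a,b in(("FL","FR"),("NL","NR"),("FL","NL"),("FR","NR"),("tip","base")):
    d=P[b]-P[a];print(a,b,np.linalg.norm(d).round(4),np.degrees(np.arctan2(d[1],d[0])).round(1))
print("side cap",atz("side",(227,152.5),.042), "amber",atz("top",(479,222),.115))
o=get_obs();print(R.from_quat(o["ee_rot"]).as_matrix().round(3))
E
```

```text
FL [0.7271 0.0867 0.01  ]
FR [ 0.6814 -0.1651  0.01  ]
NR [ 0.4033 -0.116   0.01  ]
NL [0.4481 0.1377 0.01  ]
tip [0.5617 0.0414 0.026 ]
sh [0.5575 0.0067 0.026 ]
base [ 0.5491 -0.0821  0.026 ]
cap [0.4862 0.3089 0.042 ]
near [0.4781 0.0381 0.134 ]
far [0.6643 0.0149 0.134 ]
jar [0.5887 0.2873 0.062 ]
tray [ 0.56497871 -0.01415604  0.01      ]
FL FR 0.256 -100.3
NL NR 0.2576 -100.0
FL NL 0.2837 169.6
FR NR 0.2824 170.0
tip base 0.1241 -95.8
side cap [0.4879764  0.30809439 0.042     ] amber [ 0.47904716 -0.32534913  0.115     ]
[[-0.951  0.31  -0.   ]
 [ 0.31   0.951 -0.001]
 [-0.    -0.001 -1.   ]]
```

>>> {"name": "send_rows", "arguments": {
  "plan": [
    [[0,0,0,-0.134,-0.1205,0,1],[0,0,0,-0.134,-0.1205,0,1],[0,0,0,-0.134,-0.1205,0,1],[0,0,0,-0.134,-0.1205,0,1],[0,0,0,-0.134,-0.1205,0,1],[0,0,0,-0.134,-0.1205,0,1],[0,0,0,-0.134,-0.1205,0,1],[0,0,0,-0.134,-0.1205,0,1],[0,0,0,-0.134,-0.1205,0,1],[0,0,0,-0.134,-0.1205,0,1],[0,0,0,-0.134,-0.1205,0,1],[0,0,0,-0.134,-0.1205,0,1],[0,0,0,-0.134,-0.1205,0,1],[0,0,0,-0.134,-0.1205,0,1],[0,0,0,-0.134,-0.1205,0,1],[0,0,0,-0.134,-0.1205,0,1],[0,0,0,-0.134,-0.1205,0,1],[0,0,0,-0.134,-0.1205,0,1],[0,0,0,-0.134,-0.1205,0,1],[0,0,0,-0.134,-0.1205,0,1]]
  ]
}}

```text
clock: 1.82
position: [0.5544, -0.0316, 0.2483]
ee_rot: [0.157, 0.988, 0.0, 0.0]
ft_force: [0.7, 0.6, -0.8]
grip_width: 0.997
grasp_force: 0.0
```

>>> {"name": "send_rows", "arguments": {
  "plan": [
    [[0,0,0.0752,0,0,0,1],[0,0,0.0752,0,0,0,1],[0,0,0.0752,0,0,0,1],[0,0,0.0752,0,0,0,1],[0,0,0.0752,0,0,0,1],[0,0,0.0752,0,0,0,1],[0,0,0.0752,0,0,0,1],[0,0,0.0752,0,0,0,1],[0,0,0.0752,0,0,0,1],[0,0,0.0752,0,0,0,1],[0,0,0.0752,0,0,0,1],[0,0,0.0752,0,0,0,1],[0,0,0,0,0,0,0.9],[0,0,0,0,0,0,0.9]]
  ]
}}

```text
clock: 2.98
position: [0.5538, -0.0298, 0.2481]
ee_rot: [0.74, 0.673, -0.0, -0.0]
ft_force: [0.2, -0.4, -1.4]
grip_width: 0.901
grasp_force: 0.0
```

Run:
```python
from h import *
import cv2
o=get_obs();print(o["clock"],o["joint_pos"].round(3),o["position"].round(4));print(R.from_quat(o["ee_rot"]).as_matrix().round(3).tolist())
im=optics.camera("wrist");cv2.imwrite("pics/w1.png",im[:,:,::-1])
p=(o["position"],o["ee_rot"])
b=np.array([.5491,-.082,.026]);d=np.array([.1015,.9948,0])
for z in(0,.052,.088,.122):print(z,proj("wrist",b+d*z,p).round(1))
```

```text
2.9833 [-0.632  0.197  0.693  1.683 -0.13   1.309 -0.008] [ 0.5538 -0.0298  0.2481]
[[0.094, 0.996, -0.0], [0.996, -0.094, 0.0], [0.0, -0.0, -1.0]]
0 [315.4 213. ]
0.052 [315.8 168.9]
0.088 [316.1 135.8]
0.122 [316.4 102.4]
```

View pics/w1.png

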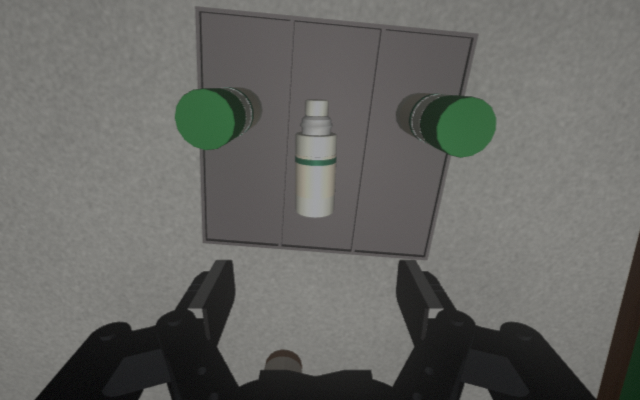

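Wrist view: the bottle axis is vertical at col 316, with the tip at row 100 and the base at row 216. That matches my projection within about 3 px. Next I'll test in the air whether both tilts are reachable.

>>> {"name": "send_rows", "arguments": {
  "plan": [
    [[0,0.083,0,0,0,0,0.9],[0,0.083,0,0,0,0,0.9],[0,0.083,0,0,0,0,0.9],[0,0.083,0,0,0,0,0.9],[0,0.083,0,0,0,0,0.9],[0,0.083,0,0,0,0,0.9],[0,0.083,0,0,0,0,0.9],[0,0,0,0,0,0,0.9],[0,0,0,0,0,0,0.9]]
  ]
}}

```text
clock: 3.78
position: [0.5536, -0.0315, 0.2467]
ee_rot: [0.673, 0.609, 0.312, -0.283]
ft_force: [0.5, -0.2, -0.4]
grip_width: 0.902
grasp_force: 0.0
```

Run:
```python
from h import *
o=get_obs();print(o["clock"],o["joint_pos"].round(3),o["position"].round(4));print(R.from_quat(o["ee_rot"]).as_matrix().round(3).tolist())
```

```text
3.7833 [-0.108  0.419  0.65   1.703 -1.     1.63   0.679] [ 0.5536 -0.0315  0.2467]
[[0.065, 0.995, 0.074], [0.642, -0.099, 0.76], [0.764, -0.002, -0.646]]
```

>>> {"name": "send_rows", "arguments": {
  "plan": [
    [[0,-0.0806,0,0,0,0,0.9],[0,-0.0806,0,0,0,0,0.9],[0,-0.0806,0,0,0,0,0.9],[0,-0.0806,0,0,0,0,0.9],[0,-0.0806,0,0,0,0,0.9],[0,-0.0806,0,0,0,0,0.9],[0,-0.0806,0,0,0,0,0.9],[0,-0.0806,0,0,0,0,0.9],[0,-0.0806,0,0,0,0,0.9],[0,-0.0806,0,0,0,0,0.9],[0,-0.0806,0,0,0,0,0.9],[0,-0.0806,0,0,0,0,0.9],[0,-0.0806,0,0,0,0,0.9],[0,0,0,0,0,0,0.9],[0,0,0,0,0,0,0.9]]
  ]
}}

```text
clock: 5.03
position: [0.5549, -0.027, 0.2484]
ee_rot: [0.694, 0.634, -0.252, 0.231]
ft_force: [-0.1, -0.7, -0.4]
grip_width: 0.902
grasp_force: 0.0
```

Run:
```python
from h import *
o=get_obs();print(o["clock"],o["joint_pos"].round(3),o["position"].round(4));M=R.from_quat(o["ee_rot"]).as_matrix();print(M.round(3).tolist())
b=np.array([.5491,-.082,.026]);d=np.array([.1015,.9948,0])
g=b+d*.052;g[2]=.033
t=g+M[:,2]*.002
print("target tcp",t,"shift units tool",(M.T@(t-o["position"])/.2).round(4))
```

```text
5.0333 [-0.948  0.394  0.715  1.656  0.403  1.441 -0.438] [ 0.5549 -0.027   0.2484]
[[0.07, 0.996, -0.057], [0.763, -0.09, -0.64], [-0.642, 0.001, -0.766]]
target tcp [ 0.5542639  -0.03155022  0.03146734] shift units tool [ 0.6792 -0.0028  0.8463]
```

>>> {"name": "send_rows", "arguments": {
  "plan": [
    [[0,0,0,0.0485,0,0.0604,0.9],[0,0,0,0.0485,0,0.0604,0.9],[0,0,0,0.0485,0,0.0604,0.9],[0,0,0,0.0485,0,0.0604,0.9],[0,0,0,0.0485,0,0.0604,0.9],[0,0,0,0.0485,0,0.0604,0.9],[0,0,0,0.0485,0,0.0604,0.9],[0,0,0,0.0485,0,0.0604,0.9],[0,0,0,0.0485,0,0.0604,0.9],[0,0,0,0.0485,0,0.0604,0.9],[0,0,0,0.0485,0,0.0604,0.9],[0,0,0,0.0485,0,0.0604,0.9],[0,0,0,0.0485,0,0.0604,0.9],[0,0,0,0.0485,0,0.0604,0.9],[0,0,0,0,0,0,0.9],[0,0,0,0,0,0,0.9]]
  ]
}}

```text
clock: 6.37
position: [0.5544, -0.0357, 0.0329]
ee_rot: [0.697, 0.631, -0.252, 0.23]
ft_force: [-0.5, -0.8, -0.9]
grip_width: 0.894
grasp_force: 0.0
```

Run:
```python
from h import *
import cv2
o=get_obs();print(o["clock"],o["joint_pos"].round(3),o["position"].round(4),o["ft_force"].round(1))
cv2.imwrite("pics/w2.png",np.vstack([optics.camera("wrist"),np.zeros((1,640,3),np.uint8)])[:,:,::-1])
```

```text
6.3667 [-0.853  0.691  0.62   1.789  0.294  1.07  -0.576] [ 0.5544 -0.0357  0.0329] [-0.5 -0.8 -0.9]
```

View pics/w2.png

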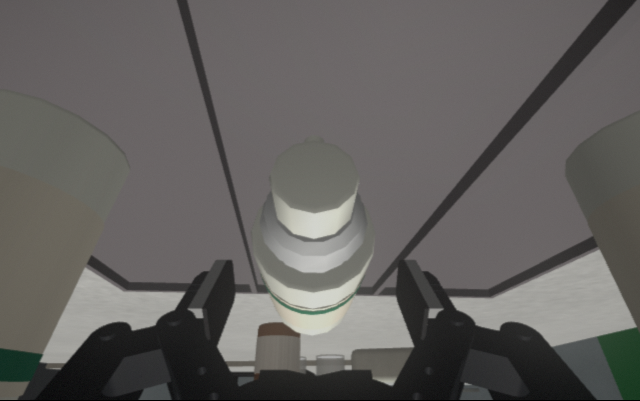

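The bottle sits centred between the jaws (col about 316, pads at 232 and 400) with no contact force. I'll close on it.

>>> {"name": "send_rows", "arguments": {
  "plan": [
    [[0,0,0,0,0,0,0.3],[0,0,0,0,0,0,0.3],[0,0,0,0,0,0,0.3],[0,0,0,0,0,0,0.3],[0,0,0,0,0,0,0.3],[0,0,0,0,0,0,0.3],[0,0,0,0,0,0,0.3],[0,0,0,0,0,0,0.3],[0,0,0,0,0,0,0.3],[0,0,0,0,0,0,0.3]]
  ],
  "squeeze": 35
}}

```text
clock: 7.25
position: [0.554, -0.0348, 0.0325]
ee_rot: [0.696, 0.631, -0.254, 0.231]
ft_force: [-1.5, 1.4, 6.9]
grip_width: 0.496
grasp_force: 34.8
```

>>> {"name": "send_rows", "arguments": {
  "plan": [
    [[0,0,0,-0.04,0,-0.048,0.3],[0,0,0,-0.04,0,-0.048,0.3],[0,0,0,-0.04,0,-0.048,0.3],[0,0,0,-0.04,0,-0.048,0.3],[0,0,0,-0.04,0,-0.048,0.3],[0,0,0,-0.04,0,-0.048,0.3],[0,0,0,-0.04,0,-0.048,0.3],[0,0,0,-0.04,0,-0.048,0.3],[0,0,0,0,0,0,0.3],[0,0,0,0,0,0,0.3]]
  ]
}}

```text
clock: 8.08
position: [0.5537, -0.0343, 0.1319]
ee_rot: [0.696, 0.631, -0.253, 0.23]
ft_force: [0.0, -0.2, -2.4]
grip_width: 0.499
grasp_force: 36.2
```

>>> {"name": "send_rows", "arguments": {
  "plan": [
    [[0,0.0748,0,0,0,0,0.3],[0,0.0748,0,0,0,0,0.3],[0,0.0748,0,0,0,0,0.3],[0,0.0748,0,0,0,0,0.3],[0,0.0748,0,0,0,0,0.3],[0,0.0748,0,0,0,0,0.3],[0,0.0748,0,0,0,0,0.3],[0,0.0748,0,0,0,0,0.3],[0,0.0748,0,0,0,0,0.3],[0,0.0748,0,0,0,0,0.3],[0,0.0748,0,0,0,0,0.3],[0,0.0748,0,0,0,0,0.3],[0,0.0748,0,0,0,0,0.3],[0,0.0748,0,0,0,0,0.3],[0,0,0,0,0,0,0.3],[0,0,0,0,0,0,0.3],[0,0,0,0,0,0,0.3]]
  ]
}}

```text
clock: 9.5
position: [0.5536, -0.034, 0.1311]
ee_rot: [0.672, 0.61, 0.311, -0.283]
ft_force: [0.2, 0.5, -0.9]
grip_width: 0.5
grasp_force: 36.3
```

Run:
```python
from h import *
import cv2
o=get_obs();print(o["clock"],o["joint_pos"].round(3),o["position"].round(4),o["ft_force"].round(1),o["grip_width"]);M=R.from_quat(o["ee_rot"]).as_matrix();print(M.round(3).tolist())
s=optics.camera("side");w=optics.camera("wrist")
cv2.imwrite("pics/s3.png",cv2.resize(s[120:270,240:440],None,fx=3,fy=3,interpolation=cv2.INTER_CUBIC)[:,:,::-1])
cv2.imwrite("pics/w3.png",w[:,:,::-1])
```

```text
9.5 [ 0.079  0.538  0.418  1.765 -0.999  1.462  0.819] [ 0.5536 -0.034   0.1311] [ 0.2  0.5 -0.9] 0.5000230829543884
[[0.063, 0.995, 0.073], [0.643, -0.097, 0.759], [0.763, -0.001, -0.646]]
```

View pics/s3.png

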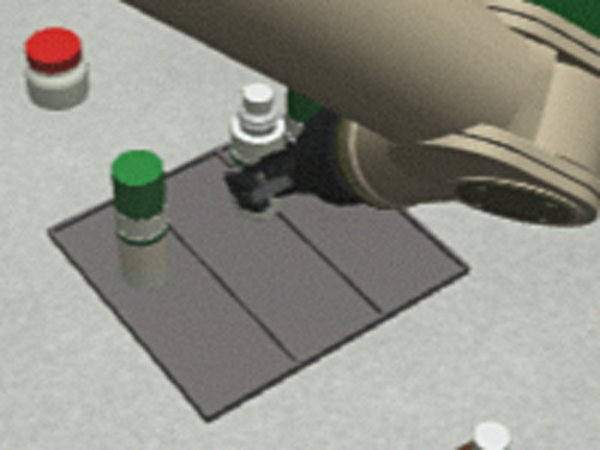

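The side view shows the bottle upright in the jaws over the middle lane, with the pump head up at crop (258,98). I'll lower it about 72 mm and then go slowly.

>>> {"name": "send_rows", "arguments": {
  "plan": [
    [[0,0,0,-0.0276,0.0038,0.0232,0.3],[0,0,0,-0.0276,0.0038,0.0232,0.3],[0,0,0,-0.0276,0.0038,0.0232,0.3],[0,0,0,-0.0276,0.0038,0.0232,0.3],[0,0,0,-0.0276,0.0038,0.0232,0.3],[0,0,0,-0.0276,0.0038,0.0232,0.3],[0,0,0,-0.0276,0.0038,0.0232,0.3],[0,0,0,-0.0276,0.0038,0.0232,0.3],[0,0,0,-0.0276,0.0038,0.0232,0.3],[0,0,0,-0.0276,0.0038,0.0232,0.3],[0,0,0,0,0,0,0.3],[0,0,0,0,0,0,0.3],[0,0,0,0,0,0,0.3]]
  ]
}}

```text
clock: 10.68
position: [0.5612, -0.0354, 0.0595]
ee_rot: [0.672, 0.609, 0.313, -0.283]
ft_force: [0.2, -0.0, 0.3]
grip_width: 0.505
grasp_force: 36.3
```

>>> {"name": "send_rows", "arguments": {
  "plan": [
    [[0,0,0,-0.0057,0,0.0048,0.3],[0,0,0,-0.0057,0,0.0048,0.3],[0,0,0,-0.0057,0,0.0048,0.3],[0,0,0,0,0,0,0.3],[0,0,0,0,0,0,0.3]]
  ]
}}

```text
clock: 11.1
position: [0.561, -0.0353, 0.0548]
ee_rot: [0.672, 0.609, 0.312, -0.283]
ft_force: [-0.2, -1.0, -0.9]
grip_width: 0.501
grasp_force: 36.3
```

>>> {"name": "send_rows", "arguments": {
  "plan": [
    [[0,0,0,-0.0057,0,0.0048,0.3],[0,0,0,-0.0057,0,0.0048,0.3],[0,0,0,0,0,0,0.3],[0,0,0,0,0,0,0.3]]
  ]
}}

```text
clock: 11.43
position: [0.561, -0.0353, 0.0517]
ee_rot: [0.672, 0.609, 0.312, -0.283]
ft_force: [-0.3, 0.0, -1.3]
grip_width: 0.502
grasp_force: 36.3
```

>>> {"name": "send_rows", "arguments": {
  "plan": [
    [[0,0,0,-0.0038,0,0.0032,0.3],[0,0,0,0,0,0,0.3],[0,0,0,0,0,0,0.3]]
  ]
}}

```text
clock: 11.68
position: [0.561, -0.0353, 0.0508]
ee_rot: [0.672, 0.609, 0.312, -0.283]
ft_force: [0.7, 0.4, -0.4]
grip_width: 0.503
grasp_force: 36.3
```

>>> {"name": "send_rows", "arguments": {
  "plan": [
    [[0,0,0,-0.0038,0,0.0032,0.3],[0,0,0,0,0,0,0.3],[0,0,0,0,0,0,0.3]]
  ]
}}

```text
clock: 11.93
position: [0.5611, -0.0354, 0.0499]
ee_rot: [0.672, 0.609, 0.312, -0.283]
ft_force: [0.8, -0.2, -0.2]
grip_width: 0.504
grasp_force: 36.4
```

>>> {"name": "send_rows", "arguments": {
  "plan": [
    [[0,0,0,-0.0038,0,0.0032,0.3],[0,0,0,0,0,0,0.3],[0,0,0,0,0,0,0.3]]
  ]
}}

```text
clock: 12.18
position: [0.5611, -0.0353, 0.0498]
ee_rot: [0.671, 0.609, 0.313, -0.284]
ft_force: [-3.2, -1.0, 6.7]
grip_width: 0.503
grasp_force: 37.0
```

>>> {"name": "send_rows", "arguments": {
  "plan": [
    [[0,0,0,0,0,0,0.6],[0,0,0,0,0,0,0.65],[0,0,0,0,0,0,0.75],[0,0,0,0,0,0,0.8],[0,0,0,0,0,0,0.8],[0,0,0,0,0,0,0.8],[0,0,0,0,0,-0.02,0.8],[0,0,0,0,0,-0.04,0.8],[0,0,0,0,0,-0.06,0.8],[0,0,0,0,0,-0.1,0.8],[0,0,0,0,0,-0.1,0.8],[0,0,0,0,0,-0.1,0.8],[0,0,0,0,0,-0.1,0.8],[0,0,0,0,0,-0.1,0.8],[0,0,0,0,0,-0.1,0.8],[0,0,0,0,0,-0.1,0.8],[0,0,0,0,0,-0.1,0.8],[0,0,0,0,0,0,0.8]]
  ]
}}

```text
clock: 13.68
position: [0.5471, -0.1804, 0.1703]
ee_rot: [0.673, 0.609, 0.313, -0.28]
ft_force: [-0.4, -0.6, -0.7]
grip_width: 0.802
grasp_force: 0.0
```

>>> {"name": "send_rows", "arguments": {
  "plan": [
    [[0,-0.0831,0,0,0,0,0.9],[0,-0.0831,0,0,0,0,0.9],[0,-0.0831,0,0,0,0,0.9],[0,-0.0831,0,0,0,0,0.9],[0,-0.0831,0,0,0,0,0.9],[0,-0.0831,0,0,0,0,0.9],[0,-0.0831,0,0,0,0,0.9],[0,0,0,0,0,-0.1,0.9],[0,0,0,0,0,-0.1,0.9],[0,0,0,0,0,-0.1,0.9],[0,0,0,0,0,0,0.9],[0,0,0,0,0,0,0.9]]
  ]
}}

```text
clock: 14.68
position: [0.5476, -0.1754, 0.2283]
ee_rot: [0.741, 0.672, 0.0, 0.001]
ft_force: [-0.4, -0.2, -0.3]
grip_width: 0.903
grasp_force: 0.0
```

Run:
```python
from h import *
import cv2
o=get_obs();print(o["clock"],o["joint_pos"].round(3),o["position"].round(4),o["ft_force"].round(1),o["grip_width"]);M=R.from_quat(o["ee_rot"]).as_matrix();print(M.round(4).tolist())
s=optics.camera("top");w=optics.camera("wrist")
np.save("w4.npy",[*o["position"],*o["ee_rot"]])
cv2.imwrite("pics/t4.png",s[:,:,::-1]);cv2.imwrite("pics/w4.png",w[:,:,::-1])
p=(o["position"],o["ee_rot"])
for z in (.004,.126):print("exp bottle",z,proj("wrist",(.561,-.0285,z),p).round(1),proj("top",(.561,-.0285,z)).round(1))
```

```text
14.6833 [-0.362  0.268  0.708  1.661 -0.18   1.278  0.282] [ 0.5476 -0.1754  0.2283] [-0.4 -0.2 -0.3] 0.9029928516115144
[[0.0974, 0.9952, 0.0018], [0.9952, -0.0974, -0.0016], [-0.0015, 0.0019, -1.0]]
exp bottle 0.004 [313.7  16.8] [346.2 197.1]
exp bottle 0.126 [313.2 -24. ] [347.4 186.2]
```

View pics/w4.png

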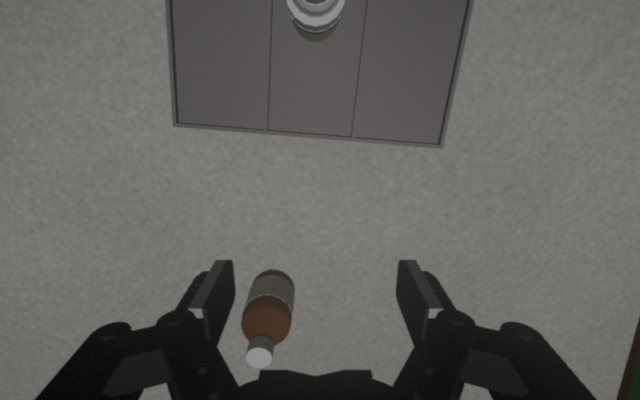

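The wrist view shows the bottle standing in the middle lane at (315,10) and the amber bottle undisturbed at (268,320). I'll move over the bottle to measure it.

>>> {"name": "send_rows", "arguments": {
  "plan": [
    [[0,0,0,0.095,0,-0.045,0.9],[0,0,0,0.095,0,-0.045,0.9],[0,0,0,0.095,0,-0.045,0.9],[0,0,0,0.095,0,-0.045,0.9],[0,0,0,0.095,0,-0.045,0.9],[0,0,0,0.095,0,-0.045,0.9],[0,0,0,0.095,0,-0.045,0.9],[0,0,0,0.095,0,-0.045,0.9],[0,0,0,0,0,0,0.9],[0,0,0,0,0,0,0.9]]
  ]
}}

```text
clock: 15.62
position: [0.562, -0.0229, 0.2983]
ee_rot: [0.74, 0.673, -0.001, 0.0]
ft_force: [0.2, -0.2, -0.9]
grip_width: 0.903
grasp_force: 0.0
```

Run:
```python
from h import *
import cv2
o=get_obs();print(o["clock"],o["position"].round(4))
w=optics.camera("wrist");np.save("w5.npy",[*o["position"],*o["ee_rot"]])
t=cv2.imread("pics/t4.png")[:,:,::-1]
p=(o["position"],o["ee_rot"])
for z in (.004,.126):print("exp",z,proj("wrist",(.561,-.0285,z),p).round(1))
c=proj("wrist",(.561,-.0285,.07),p).astype(int);print(c)
a=cv2.resize(w[c[1]-60:c[1]+60,c[0]-50:c[0]+50],None,fx=4,fy=4,interpolation=cv2.INTER_CUBIC)
b=cv2.resize(t[160:220,320:370],None,fx=8,fy=8,interpolation=cv2.INTER_CUBIC)
cv2.imwrite("pics/c5.png",np.hstack([a,b[:480,:400]])[:,:,::-1]);cv2.imwrite("pics/w5.png",w[:,:,::-1])
```

```text
15.6167 [ 0.562  -0.0229  0.2983]
exp 0.004 [315.1 159.1]
exp 0.126 [314.8 186.5]
[314 171]
```

View pics/c5.png

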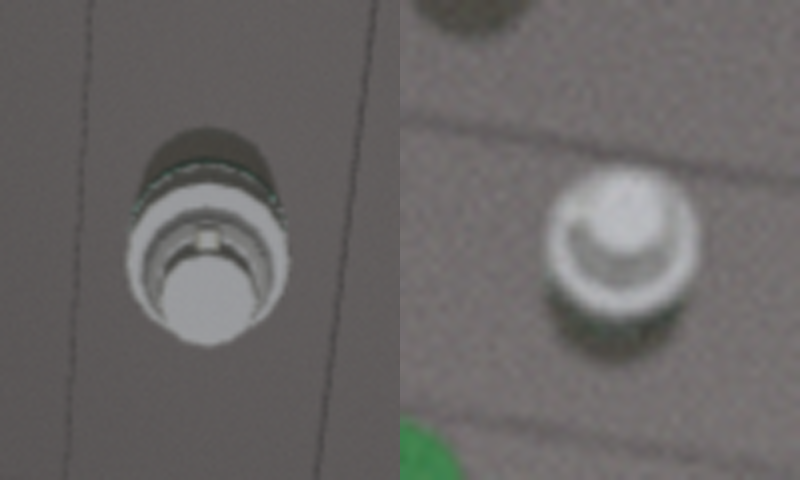

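The crop shows the bottle standing upright, with the left panel from the wrist camera and the right from the top. Wrist head top is at full-image (315.6,185.4) and the shoulder ring at (315.6,176.4). Top view head is at (347.9,186.1) and the shoulder at (347.4,190.2).

Run:
```python
from h import *
a=np.load("w5.npy");p=(a[:3],a[3:])
print(atz("wrist",(315.6,185.4),.126,p),atz("wrist",(315.6,176.4),.092,p))
print(atz("top",(347.9,186.1),.126),atz("top",(347.4,190.2),.092))
o=get_obs();M=R.from_quat(o["ee_rot"]).as_matrix()
t=np.array([.45,.33,.30]); print((M.T@(np.array([.487,.25,.20])-o["position"])/.2).round(3), o["joint_pos"].round(2))
```

```text
[ 0.56183358 -0.0274649   0.126     ] [ 0.56178674 -0.02789522  0.092     ]
[ 0.56132275 -0.02956921  0.126     ] [ 0.5592952  -0.02927456  0.092     ]
[ 1.329 -0.505  0.488] [-0.59  0.18  0.63  1.58 -0.11  1.41 -0.04]
```

>>> {"name": "send_rows", "arguments": {
  "plan": [
    [[0,0,0,0.1343,-0.0444,0.0408,0.9],[0,0,0,0.1343,-0.0444,0.0408,0.9],[0,0,0,0.1343,-0.0444,0.0408,0.9],[0,0,0,0.1343,-0.0444,0.0408,0.9],[0,0,0,0.1343,-0.0444,0.0408,0.9],[0,0,0,0.1343,-0.0444,0.0408,0.9],[0,0,0,0.1343,-0.0444,0.0408,0.9],[0,0,0,0.1343,-0.0444,0.0408,0.9],[0,0,0,0.1343,-0.0444,0.0408,0.9],[0,0,0,0.1343,-0.0444,0.0408,0.9],[0,0,0,0.1343,-0.0444,0.0408,0.9],[0,0,0,0.1343,-0.0444,0.0408,0.9],[0,0,-0.0745,0,0,0,0.85],[0,0,-0.0745,0,0,0,0.85],[0,0,-0.0745,0,0,0,0.85],[0,0,-0.0745,0,0,0,0.85],[0,0,-0.0745,0,0,0,0.85],[0,0,-0.0745,0,0,0,0.85],[0,0,0,0,0,0,0.85],[0,0,0,0,0,0,0.85]]
  ]
}}

```text
clock: 17.33
position: [0.4878, 0.3058, 0.1999]
ee_rot: [0.481, 0.877, -0.001, 0.0]
ft_force: [-0.2, -0.4, -0.2]
grip_width: 0.848
grasp_force: 0.0
```

Run:
```python
from h import *
import cv2
o=get_obs();print(o["clock"],o["joint_pos"].round(2),o["position"].round(4));M=R.from_quat(o["ee_rot"]).as_matrix();print(M.round(4).tolist())
w=optics.camera("wrist");p=(o["position"],o["ee_rot"])
h=cv2.cvtColor(w,cv2.COLOR_RGB2HSV);m=cv2.inRange(h,(45,80,30),(85,255,255))
n,l,s,c=cv2.connectedComponentsWithStats(m)
for i in range(1,n):
    if s[i,4]>150:print(s[i],c[i].round(1))
print("exp top",proj("wrist",(.487,.3085,.042),p).round(1))
cv2.imwrite("pics/w6.png",w[:,:,::-1])
np.save("w6.npy",[*o["position"],*o["ee_rot"]])
```

```text
17.3333 [-0.9   0.26  0.31  1.68 -0.08  1.22 -0.01] [0.4878 0.3058 0.1999]
[[-0.5377, 0.8432, -0.001], [0.8432, 0.5376, -0.0028], [-0.0018, -0.0023, -1.0]]
[ 296  155   46   46 1687] [318.6 177.7]
[ 586  347   54   53 1632] [619.5 381.3]
exp top [315.8 182.2]
```

View pics/w6.png

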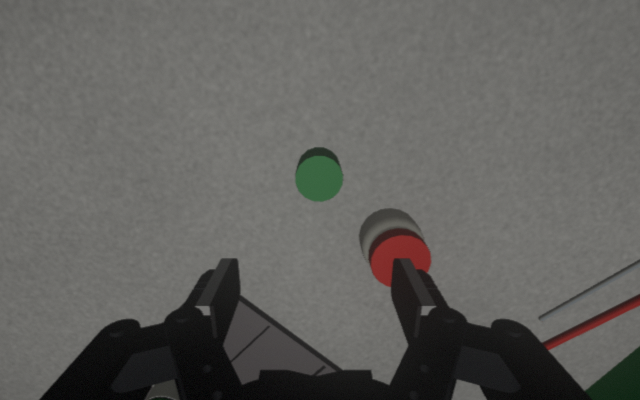

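The cap top is at (318.9,178) and its clear of the fingers. The red jar lid is at (400,260).

Run:
```python
from h import *
a=np.load("w6.npy");p=(a[:3],a[3:]);M=R.from_quat(a[3:]).as_matrix()
c=atz("wrist",(318.9,178),.042,p);print(c)
print((M.T@(np.array([c[0],c[1],.026])-a[:3])/.2).round(4))
```

```text
[0.48724275 0.31330305 0.042     ]
[0.0348 0.0198 0.8694]
```

>>> {"name": "send_rows", "arguments": {
  "plan": [
    [[0,0,0,0.002,0.0009,0.0725,0.85],[0,0,0,0.002,0.0009,0.0725,0.85],[0,0,0,0.002,0.0009,0.0725,0.85],[0,0,0,0.002,0.0009,0.0725,0.85],[0,0,0,0.002,0.0009,0.0725,0.85],[0,0,0,0.002,0.0009,0.0725,0.85],[0,0,0,0.002,0.0009,0.0725,0.85],[0,0,0,0.002,0.0009,0.0725,0.85],[0,0,0,0.002,0.0009,0.0725,0.85],[0,0,0,0.002,0.0009,0.0725,0.85],[0,0,0,0.002,0.0009,0.0725,0.85],[0,0,0,0.002,0.0009,0.0725,0.85],[0,0,0,0,0,0,0.85],[0,0,0,0,0,0,0.85]]
  ]
}}

```text
clock: 18.55
position: [0.4864, 0.3114, 0.0261]
ee_rot: [0.48, 0.877, -0.002, 0.0]
ft_force: [0.3, -0.1, 0.6]
grip_width: 0.85
grasp_force: 0.0
```

Run:
```python
from h import *
import cv2
o=get_obs();p=(o["position"],o["ee_rot"]);M=R.from_quat(o["ee_rot"]).as_matrix();print(o["position"].round(4),o["ft_force"].round(1))
w=optics.camera("wrist");cv2.imwrite("pics/w7.png",w[:,:,::-1])
h=cv2.cvtColor(w,cv2.COLOR_RGB2HSV);m=cv2.inRange(h,(45,80,30),(85,255,255))
n,l,s,c=cv2.connectedComponentsWithStats(m)
for i in range(1,n):
    if s[i,4]>150:
        print(s[i],c[i].round(1));q=atz("wrist",c[i],.042,p);print(q,M.T@(q-p[0]))
```

```text
[0.4864 0.3114 0.0261] [ 0.3 -0.1  0.6]
[ 265  247  106  103 8072] [318.1 301.5]
[0.4855971  0.31574779 0.042     ] [ 0.00409629  0.00165052 -0.01588485]
```

Run:
```python
from h import *
o=get_obs();p=(o["position"],o["ee_rot"]);M=R.from_quat(o["ee_rot"]).as_matrix()
for x in(-.002,0,.002,.004):
  f=lambda dx,dy,z:proj("wrist",np.append((p[0]+M@[x+dx,dy,0])[:2],z),p).round(1)
  print(x,"top near/far rows",f(.022,0,.042),f(-.022,0,.042),"rim near",f(.022,0,0),"sides",f(0,-.022,.042),f(0,.022,.042))
```

```text
-0.002 top near/far rows [313.9 265.5] [314.  355.1] rim near [314.2 222.1] sides [260.  312.7] [367.9 312.8]
0 top near/far rows [313.9 260.9] [314.  351.5] rim near [314.2 218.5] sides [259.7 308.6] [368.2 308.7]
0.002 top near/far rows [313.9 256.3] [314.  347.8] rim near [314.2 214.8] sides [259.4 304.5] [368.4 304.6]
0.004 top near/far rows [313.8 251.6] [314. 344.] rim near [314.2 211.1] sides [259.1 300.4] [368.7 300.4]
```

View pics/w7.png

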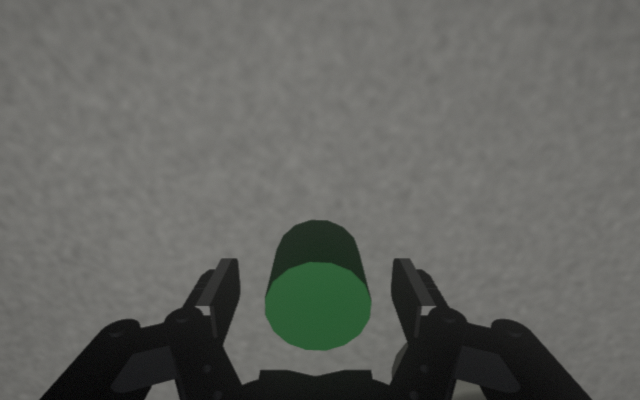

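The cap is centred between the pads: top ellipse rows 262–350, cols 265–371, so its axis is within 1 mm of the TCP in x. I'll grip and lift.

>>> {"name": "send_rows", "arguments": {
  "plan": [
    [[0,0,0,0,0,0,0.3],[0,0,0,0,0,0,0.3],[0,0,0,0,0,0,0.3],[0,0,0,0,0,0,0.3],[0,0,0,0,0,0,0.3],[0,0,0,0,0,0,0.3],[0,0,0,0,0,0,0.3],[0,0,0,0,0,0,0.3],[0,0,0,0,0,0,0.3]]
  ],
  "squeeze": 70
}}

```text
clock: 19.35
position: [0.4875, 0.3125, 0.0279]
ee_rot: [0.479, 0.878, 0.0, 0.001]
ft_force: [-1.0, -0.1, 6.7]
grip_width: 0.502
grasp_force: 71.2
```

Run:
```python
from h import *
import cv2
o=get_obs();p=(o["position"],o["ee_rot"]);M=R.from_quat(o["ee_rot"]).as_matrix();print(o["clock"],o["position"].round(4),o["ft_force"].round(1),o["grip_width"]);print(M.round(4).tolist())
w=optics.camera("wrist");cv2.imwrite("pics/w8.png",w[:,:,::-1])
h=cv2.cvtColor(w,cv2.COLOR_RGB2HSV);m=cv2.inRange(h,(45,80,45),(85,255,255))
print(cv2.boundingRect(m), cv2.mean(h,m))
for z in (0.042,):
  f=lambda dx:proj("wrist",np.append((p[0]+M@[dx,0,0])[:2],z),p).round(1);print(f(.022),f(-.022))
t=np.array([.5617,-.028,.175]);print((M.T@(t-p[0])/.2).round(4))
```

```text
19.35 [0.4875 0.3125 0.0279] [-1.  -0.1  6.7] 0.5023313546025688
[[-0.5418, 0.8405, 0.0015], [0.8405, 0.5418, -0.0004], [-0.0011, 0.001, -1.0]]
(263, 243, 105, 105) (65.69502777401436, 134.23953393849072, 90.04755453190626, 0.0)
[314.  259.6] [314.1 349.8]
[-1.6331 -0.6096 -0.734 ]
```

>>> {"name": "send_rows", "arguments": {
  "plan": [
    [[0,0,0,0,0,-0.04,0.3],[0,0,0,0,0,-0.08,0.3],[0,0,0,0,0,-0.1,0.3],[0,0,0,0,0,-0.1,0.3],[0,0,0,0,0,-0.1,0.3],[0,0,0,0,0,-0.1,0.3],[0,0,0,0,0,-0.1,0.3],[0,0,0,0,0,-0.1,0.3],[0,0,0,0,0,-0.08,0.3],[0,0,0,0,0,0,0.3]]
  ]
}}

```text
clock: 20.23
position: [0.4881, 0.3131, 0.191]
ee_rot: [0.479, 0.878, 0.002, 0.001]
ft_force: [0.9, -0.1, 0.1]
grip_width: 0.501
grasp_force: 70.9
```

>>> {"name": "send_rows", "arguments": {
  "plan": [
    [[0,0,0,-0.1256,-0.0469,0,0.3],[0,0,0,-0.1256,-0.0469,0,0.3],[0,0,0,-0.1256,-0.0469,0,0.3],[0,0,0,-0.1256,-0.0469,0,0.3],[0,0,0,-0.1256,-0.0469,0,0.3],[0,0,0,-0.1256,-0.0469,0,0.3],[0,0,0,-0.1256,-0.0469,0,0.3],[0,0,0,-0.1256,-0.0469,0,0.3],[0,0,0,-0.1256,-0.0469,0,0.3],[0,0,0,-0.1256,-0.0469,0,0.3],[0,0,0,-0.1256,-0.0469,0,0.3],[0,0,0,-0.1256,-0.0469,0,0.3],[0,0,0,-0.1256,-0.0469,0,0.3],[0,0,0,0,0,0,0.3],[0,0,0,0,0,0,0.3]]
  ]
}}

```text
clock: 21.48
position: [0.561, -0.0301, 0.1871]
ee_rot: [0.48, 0.877, -0.001, 0.0]
ft_force: [0.4, -0.4, -0.5]
grip_width: 0.505
grasp_force: 70.9
```

Run:
```python
from h import *
import cv2
o=get_obs();p=(o["position"],o["ee_rot"]);M=R.from_quat(o["ee_rot"]).as_matrix();print(o["clock"],o["joint_pos"].round(2),o["position"].round(4),o["ft_force"].round(1),o["grip_width"]);print(M.round(4).tolist())
s=optics.camera("side");w=optics.camera("wrist")
q=proj("side",p[0]).astype(int);print(q, proj("side",(.5617,-.028,.092)))
a=cv2.resize(s[q[1]-45:q[1]+55,q[0]-40:q[0]+40],None,fx=5,fy=5,interpolation=cv2.INTER_CUBIC)
b=cv2.resize(w[200:400,200:440],None,fx=1.65,fy=1.65)
b=cv2.copyMakeBorder(b,0,500-b.shape[0],0,400-b.shape[1],0)
cv2.imwrite("pics/c9.png",np.hstack([a,b])[:,:,::-1])
t=np.array([.5617,-.028,.160]);print((M.T@(t-p[0])/.2).round(4))
```

```text
21.4833 [-0.48  0.25  0.52  1.74 -0.13  1.19  0.65] [ 0.561  -0.0301  0.1871] [ 0.4 -0.4 -0.5] 0.5054417040164948
[[-0.5391, 0.8423, -0.0005], [0.8423, 0.5391, -0.0023], [-0.0017, -0.0017, -1.0]]
[328 155] [327.8306532  183.33956367]
[0.0071 0.0087 0.1357]
```

View pics/c9.png

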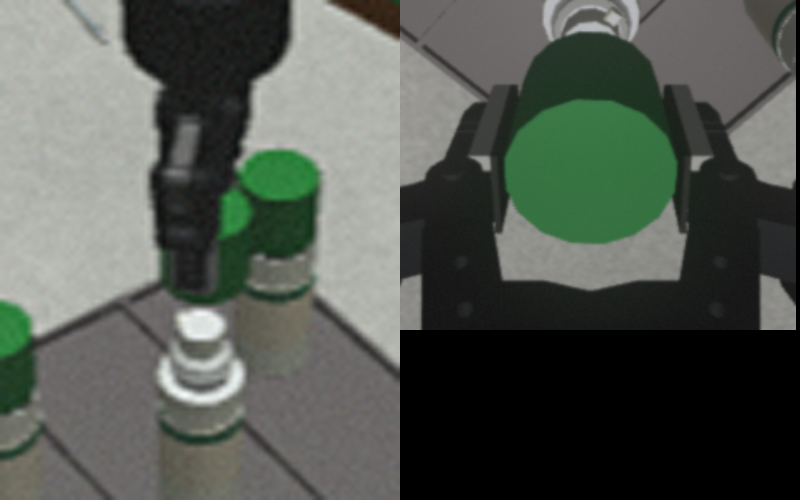

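Side crop: the cap (centre col about 205) hangs over the pump head (201) and shoulder (202), and the fingertips end just above the rim. I'll correct the alignment and descend.

>>> {"name": "send_rows", "arguments": {
  "plan": [
    [[0,0,0,0.0014,0.0017,0.027,0.3],[0,0,0,0.0014,0.0017,0.027,0.3],[0,0,0,0.0014,0.0017,0.027,0.3],[0,0,0,0.0014,0.0017,0.027,0.3],[0,0,0,0.0014,0.0017,0.027,0.3],[0,0,0,0,0,0,0.3],[0,0,0,0,0,0,0.3]]
  ]
}}

```text
clock: 22.17
position: [0.5617, -0.0261, 0.1598]
ee_rot: [0.478, 0.878, -0.001, 0.0]
ft_force: [0.1, -0.0, -1.3]
grip_width: 0.502
grasp_force: 70.9
```

>>> {"name": "send_rows", "arguments": {
  "plan": [
    [[0,0,0,0,0,0.01,0.3],[0,0,0,0,0,0.01,0.3],[0,0,0,0,0,0.01,0.3],[0,0,0,0,0,0.01,0.3],[0,0,0,0,0,0.01,0.3],[0,0,0,0,0,0.01,0.3],[0,0,0,0,0,0,0.3],[0,0,0,0,0,0,0.3]]
  ]
}}

```text
clock: 22.83
position: [0.5618, -0.0262, 0.1481]
ee_rot: [0.479, 0.878, -0.001, 0.0]
ft_force: [0.6, 0.1, -1.3]
grip_width: 0.502
grasp_force: 70.9
```

>>> {"name": "send_rows", "arguments": {
  "plan": [
    [[0,0,0,-0.0076,-0.0049,0,0.3],[0,0,0,0,0,0,0.3],[0,0,0,0,0,0.01,0.3],[0,0,0,0,0,0.01,0.3],[0,0,0,0,0,0.01,0.3],[0,0,0,0,0,0,0.3],[0,0,0,0,0,0,0.3]]
  ]
}}

```text
clock: 23.42
position: [0.5618, -0.028, 0.142]
ee_rot: [0.478, 0.878, -0.001, 0.0]
ft_force: [0.1, 0.6, -1.0]
grip_width: 0.503
grasp_force: 70.9
```

>>> {"name": "send_rows", "arguments": {
  "plan": [
    [[0,0,0,0,0,0.01,0.3],[0,0,0,0,0,0.01,0.3],[0,0,0,0,0,0.01,0.3],[0,0,0,0,0,0,0.3],[0,0,0,0,0,0,0.3]]
  ]
}}

```text
clock: 23.83
position: [0.5618, -0.028, 0.1361]
ee_rot: [0.478, 0.878, -0.001, 0.0]
ft_force: [-0.2, 0.9, 0.3]
grip_width: 0.499
grasp_force: 70.9
```

>>> {"name": "send_rows", "arguments": {
  "plan": [
    [[0,0,0,0,0,0.01,0.3],[0,0,0,0,0,0.005,0.3],[0,0,0,0,0,0,0.3],[0,0,0,0,0,0,0.3]]
  ]
}}

```text
clock: 24.17
position: [0.5619, -0.028, 0.1332]
ee_rot: [0.479, 0.878, -0.001, 0.0]
ft_force: [0.8, 0.3, -0.1]
grip_width: 0.498
grasp_force: 70.9
```

>>> {"name": "send_rows", "arguments": {
  "plan": [
    [[0,0,0,0,0,0.01,0.3],[0,0,0,0,0,0.005,0.3],[0,0,0,0,0,0,0.3],[0,0,0,0,0,0,0.3]]
  ]
}}

```text
clock: 24.5
position: [0.5618, -0.028, 0.1301]
ee_rot: [0.479, 0.878, -0.001, 0.0]
ft_force: [-0.9, -0.7, -0.5]
grip_width: 0.502
grasp_force: 70.9
```

>>> {"name": "send_rows", "arguments": {
  "plan": [
    [[0,0,0,0,0,0.005,0.3],[0,0,0,0,0,0.005,0.3],[0,0,0,0,0,0,0.3],[0,0,0,0,0,0,0.3]]
  ]
}}

```text
clock: 24.83
position: [0.5619, -0.028, 0.1282]
ee_rot: [0.478, 0.878, -0.001, 0.0]
ft_force: [-1.1, -0.3, 1.2]
grip_width: 0.498
grasp_force: 70.9
```

>>> {"name": "send_rows", "arguments": {
  "plan": [
    [[0,0,0,0,0,0.005,0.3],[0,0,0,0,0,0.005,0.3],[0,0,0,0,0,0,0.3],[0,0,0,0,0,0,0.3]]
  ]
}}

```text
clock: 25.17
position: [0.5624, -0.0282, 0.127]
ee_rot: [0.479, 0.878, -0.001, 0.001]
ft_force: [-1.8, -0.5, 6.8]
grip_width: 0.498
grasp_force: 71.8
```

>>> {"name": "send_rows", "arguments": {
  "plan": [
    [[0,0,0,0,0,0.005,0.3],[0,0,0,0,0,0.005,0.3],[0,0,0,0,0,0,0.3],[0,0,0,0,0,0,0.3]]
  ]
}}

```text
clock: 25.5
position: [0.5617, -0.028, 0.1239]
ee_rot: [0.478, 0.878, -0.001, 0.0]
ft_force: [0.6, 0.4, -2.5]
grip_width: 0.499
grasp_force: 71.1
```

The force climbed to 6.8 N and dropped at the expected height, so the lugs have passed the bead. I'll continue down to the shoulder.

>>> {"name": "send_rows", "arguments": {
  "plan": [
    [[0,0,0,0,0,0.005,0.3],[0,0,0,0,0,0.005,0.3],[0,0,0,0,0,0.005,0.3],[0,0,0,0,0,0,0.3],[0,0,0,0,0,0,0.3]]
  ]
}}

```text
clock: 25.92
position: [0.5619, -0.0281, 0.1212]
ee_rot: [0.479, 0.878, -0.001, 0.0]
ft_force: [1.0, -0.4, 0.1]
grip_width: 0.504
grasp_force: 71.1
```

>>> {"name": "send_rows", "arguments": {
  "plan": [
    [[0,0,0,0,0,0.005,0.3],[0,0,0,0,0,0.005,0.3],[0,0,0,0,0,0,0.3],[0,0,0,0,0,0,0.3]]
  ]
}}

```text
clock: 26.25
position: [0.5622, -0.0286, 0.1199]
ee_rot: [0.479, 0.878, -0.001, 0.001]
ft_force: [-2.0, -1.9, 6.7]
grip_width: 0.505
grasp_force: 71.9
```

>>> {"name": "send_rows", "arguments": {
  "plan": [
    [[0,0,0,0,0,0.005,0.3],[0,0,0,0,0,0,0.3],[0,0,0,0,0,0,0.3],[0,0,0,0,0,0,0.3]]
  ]
}}

```text
clock: 26.58
position: [0.5625, -0.0287, 0.1199]
ee_rot: [0.479, 0.878, -0.0, 0.001]
ft_force: [-4.9, -2.3, 16.3]
grip_width: 0.502
grasp_force: 73.0
```

>>> {"name": "send_rows", "arguments": {
  "plan": [
    [[0,0,0,0,0,-0.0015,0.3],[0,0,0,0,0,0,0.3],[0,0,0,0,0,0,0.3],[0,0,0,0,0,0,0.3],[0,0,0,0,0,0,0.3],[0,0,0,0,0,0,0.3],[0,0,0,0,0,0,0.3],[0,0,0,0,0,0,0.3]]
  ]
}}

```text
clock: 27.25
position: [0.5624, -0.0286, 0.1199]
ee_rot: [0.479, 0.878, -0.001, 0.001]
ft_force: [-4.5, -1.4, 12.2]
grip_width: 0.502
grasp_force: 72.4
```

Run:
```python
from h import *
import cv2
o=get_obs();p=(o["position"],o["ee_rot"]);print(o["clock"],p[0].round(4),o["ft_force"].round(1))
s=optics.camera("side");h=cv2.cvtColor(s,cv2.COLOR_RGB2HSV);m=cv2.inRange(h,(45,90,30),(85,255,255));m[:, 420:]=0;m[:90]=0
n,l,st,c=cv2.connectedComponentsWithStats(m)
for i in range(1,n):
    if st[i,4]>25:print(st[i],c[i].round(1))
print("bottle cap exp: top",proj("side",(.562,-.028,.134)),"rim",proj("side",(.562,-.028,.092)))
print("near top",proj("side",(.478,.038,.134)),"rim",proj("side",(.478,.038,.092)))
w=optics.camera("wrist");h=cv2.cvtColor(w,cv2.COLOR_RGB2HSV);print("wrist cap",cv2.boundingRect(cv2.inRange(h,(45,80,45),(85,255,255))[:,200:440]))
```

```text
27.25 [ 0.5624 -0.0286  0.1199] [-4.5 -1.4 12.2]
[145  90  19  10 135] [154.7  94.4]
[ 348   90   72   48 2129] [391.4 106.4]
[337 140  15  21 226] [344.4 151.1]
[330 168   8  21 110] [333.5 177.7]
[277 170  18  23 325] [285.6 180.6]
bottle cap exp: top [328.06578913 171.18765467] rim [327.91157902 183.28044672]
near top [285.1947391  175.23884982] rim [286.18027812 187.31476216]
wrist cap (0, 0, 169, 348)
```

The push holds steady at 12 N. The cap's bottom edge in the side view (row 189) matches the seated height, and both neighbour bottles are in place.

```bash
python3 -c "
from workcell import job
print(job.hand_in())"
```

```text
the job is handed in; nothing more can be done
None
```

The bottle stands upright in the middle lane with the overcap snapped home, and I handed in at about 27 s still pressing down with about 12 N; I viewed 11 pictures, one over the limit of 10.

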